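# Mesh the grinding cup on the press-to-run spice grinder and hold it down

### The arm

A 6-joint arm with a two-finger parallel gripper is mounted at the origin on the work surface. World frame = base frame: x ahead of the robot, y to its left, z up, the work surface at z = 0. Lengths are in m, angles in rad, forces in N, time in s.
With the tool pointing down it reaches from about 0.35 to 0.775 m from the base axis. Payload 7.3 kg.
Tool frame: the origin (TCP) lies at the very end of the fingers, on their centre line; the grasp point (between the pads) lies 19 mm behind it; z points along the fingers, y is the line along which they close (so a half turn about z gives the same grasp; the last joint's range is limited). The gripper opens to 92 mm and grips with 3 to 60 N. Pads are 19 mm wide; open, the fingers measure 130 mm over their backs; the gripper's body (75 mm by 190 mm) begins 47 mm behind the grasp point.
Start: joints at [1.146, 0.342, 1.524, -0, 1.275, -0.146], TCP at [0.144, 0.505, 0.227] pointing down, gripper open.
Joint ranges: [-2.53, 2.53], [-0.77, 2.02], [0.04, 2.7], [-1, 4.14], [0.28, 2.66], [-3.11, 3.11]. Speed limits (rad/s): [2.57, 2.57, 3.14, 3.14, 3.14, 3.14].

### API

Orientations are given as [roll, pitch, yaw] about the fixed x, y, z axes, in that order (R = Rz(yaw) Ry(pitch) Rx(roll)).
In Python, from cell import robot gives the robot as it stands.
- The arm moves only by the tool apply_moves, never from a script. Its argument "motion" is text: rows parted by semicolons, each of 7 numbers parted by spaces: the opening in per cent of the stroke, from 0 (shut) to 100 (fully open), then the shift along the tool's x, y, z in cm, then the turn, a rotation vector about the tool's x, y, z in rad. A call has 1 to 20 rows; each row shifts and turns the commanded pose from where the row before left it, along the tool's axes as they then stand; what a row does not reach is not made up. A row lasts 1/8 s, in which the tool goes at most 62.5 mm and 10.7 degrees, less where a joint would pass 70% of its speed; a pose out of reach is approached as far as the arm can. A call with a gripper value outside its range is refused whole. The fingers move at their own pace and stop on an object; "force" is the grip in N (left out, the last holds). Time passes only in rows, so rows that do not move let the fingers close. It gives the time, the measured TCP pose, the force, the opening and the grip force at its end, in the units of the state.
- robot.observe(): the state, without advancing time (a new reading comes with each control period).
- robot.read_camera(name): name is "side" or "top" or "wrist"; returns a dict with "img" (384x512x3 uint8, red, green, blue), "fovy" (degrees; the focal length in pixels is half the picture's height over the tangent of half this angle, whatever the lens; pixels are square), "cx", "cy" (the principal point, pixels), "R" (3x3) and "t" (3): a world point X has camera coordinates R X + t; the wrist camera has in their place "hand_eye" (4x4, takes a point from camera to tool coordinates, whose origin is the TCP and whose axes are the flange's). Camera axes: x right, y down, z forward; pixel columns grow to the right and rows downward; lengths in m; the calibration is good to about 2 mm. A picture is of the moment at which its call begins: read the wrist's pose just before it. There is no depth.
- robot.hand_in(): hands the job in; it is judged then, once.
Trained networks look in a picture, given as the dict that the camera call returned (one of the last four; its "shot" number tells which), for a name from the list of things; names that differ only in an ending like _2 or _b are one class to them, and where a whole thing is asked for, a point or a joint stands for the part that bears it (a point fixed in the world has none). Each returns a list of dicts, best first, with "score" (0 to 1); they miss things now and then, are a little off and sometimes report something else, mostly with a low value. They report only what shows in the picture. A call takes as long as a camera call.
- robot.search_frame(target, picture): "centre" ([x, y, z] in m, in world coordinates, good to about 4 mm: the middle of the surface that is visible of it).
- robot.trace(target, picture): "pixels" (384x512 bool, what is visible of it).
The state is a dict: "time": time; "qpos": joint angles; "qvel": joint speeds; "joint_efforts": joint torques, N m; "tool_pos": TCP position; "tool_rot": TCP orientation; "contact_force": force on the tool from outside, world axes, zero at the start; "torque": the same for the moment, N m; "opening": finger opening in m; "grip_force": force on a finger pad.
Only numpy, scipy, OpenCV 4.12 (cv2) and the standard library are available. Lean on these libraries where they do the work, as an engineer would, in place of code of your own. Each camera call takes 0.05 s, during which the arm holds its last target. There are 200 camera calls.

### The job

Take the steel grinding cup by its two flat sides and fit it on the spice grinder: set it squarely on the drive, turn it under a light push until its hidden dogs drop into the drive's cross slots and it sits fully home, then press it down against the spring to the bottom and keep it there. Finish while still gripping the cup and holding it pressed down, as if the grinder were running; do not let go. Do not ram it, and leave the pepper mill, the jar and the bowl where they are.

Things in the scene. Friction and masses are not known exactly. Their poses are not given: they have to be found in the camera images.
- cup: Steel grinding cup, upright on the worktop, 94 mm tall, 0.22 to 0.34 kg, on a black round skirt 60 mm across, 30 mm high. Origin: centre of the skirt's underside, z up. Two flat grip panels, 30 mm wide, 54 mm apart, 32 to 87 mm above the origin, face the cup's own +y and -y; the rest of the body is 50 mm across.
- cup_seat (a point): Flat seat inside the skirt, on the axis 21 mm above the cup's underside, unseen from above. Under it: a cross of 4 drive dogs along the cup's own +x, -x, +y, -y, each 6 mm wide, 15 mm out from the axis, reaching 10 mm below the seat; and a round-ended pilot pin, 12.6 mm across, on the axis, reaching 18 mm below the seat.
- grinder: Spice grinder's base, fixed: black and steel, round, 124 mm across, its top 110 mm up. Origin: centre of its underside. The drive rises from its top: an aluminium block 32 mm square, cut 20 mm deep by a cross of two slots 10 mm wide, open on top; the pin enters where they cross. The motor holds the drive with about 0.3 N m: a light push does not drag it round; once meshed it turns with the cup.
- drive_top (a point): Centre of the drive's top face, 144 mm above the worktop at rest; it sinks with the drive. The cup's seat is 10 mm above it with pin in and dogs on the block, level with it when meshed and home. How the cross is turned is not shown by this point and differs every time: see it from above or feel for it. It meshes every quarter turn, with some 6 degrees of play either way.
- press (a joint): How far the sprung drive is pushed down: 0 at rest (up), 0.010 m at the bottom stop. It takes about 5 N in all to start and 10 N at the bottom, more than the cup's weight, and springs up again when let go. It also yields under unmeshed dogs, and springs up when they drop into the slots.
- mill: Bystander: dark wooden pepper mill, 54 mm in diameter, 132 mm tall, standing on the worktop. Origin: centre of its underside.
- spice_jar: Bystander: amber jar with a dark lid, 52 mm in diameter, 100 mm tall, standing on the worktop. Origin: centre of its underside.
- bowl: Bystander: small white bowl, 110 mm across the rim, 45 mm high, on the far side of the worktop. Origin: centre of its underside.

How it is judged:
By the outcome, as a careful person would: the job done as asked, in the order asked, and still so for the second after the job is handed in, while the arm keeps its last pose, push and grip.
It also fails if it takes over 58 s, if anything falls off the work surface, if the arm or the gripper's body presses on something with over 40 N, if the wrist force passes 120 N, or if a joint passes its speed limit or range.

## Working session

There is one attempt and no reset: what is moved stays moved. The work goes in short steps, Python scripts to look and compute and a tool call to move; the robot and the scene stay as the last step left them, time stands still between calls to the robot, and variables do not carry over. Pictures are saved under pics/ and viewed, at most 10 in all, crops included, and the job is handed in when it is done.

Besides the shell and the picture viewer there is one more tool, called after "Call:" by a JSON object that holds its "fn" and its "kwargs". apply_moves: Moves the arm, as the interface text tells. Its arguments: {"type":"object","properties":{"motion":{"type":"string"},"force":{"type":"number"}},"required":["motion"]}

```bash
mkdir -p pics
cat > h.py <<'E'
from cell import robot
import numpy as np, cv2
def pics(name):
    s=robot.observe(); p=robot.read_camera(name); return s,p
E
python3 - <<'E'
from h import *
s=robot.observe(); print({k:np.round(v,3) for k,v in s.items()})
ims=[]
for n in ["top","side"]:
    _,p=pics(n); ims.append(p["img"])
    print(n,p["fovy"],p["cx"],p["cy"],np.round(p["R"],3).tolist(),np.round(p["t"],3))
    for t in ["cup","grinder","drive_top","mill","spice_jar","bowl"]:
        r=robot.search_frame(t,p); print(t,[(np.round(a["centre"],3),round(a["score"],2)) for a in r[:2]])
    cv2.imwrite(f"pics/{n}1.png",p["img"][:,:,::-1])
E
```

```text
{'time': np.float64(0.0), 'qpos': array([ 1.146,  0.343,  1.525,  0.   ,  1.275, -0.146]), 'qvel': array([ 0.   ,  0.001, -0.   ,  0.001,  0.   ,  0.   ]), 'joint_efforts': array([ -0.   , -43.124, -24.422,   0.072,   0.056,  -0.   ]), 'tool_pos': array([0.144, 0.504, 0.226]), 'tool_rot': array([-3.14 , -0.   ,  2.863]), 'contact_force': array([-0.492, -0.955, -0.385]), 'torque': array([-0.009, -0.016,  0.007]), 'grip_force': np.float64(0.0), 'opening': np.float64(0.092)}
top 48.107245432809414 248.86441929422034 192.12652108398498 [[0.008, -1.0, -0.02], [-0.998, -0.007, -0.06], [0.06, 0.02, -0.998]] [0.014 0.615 0.987]
cup [(array([0.467, 0.092, 0.092]), 0.62)]
grinder [(array([ 0.531, -0.284,  0.105]), 0.56)]
drive_top [(array([ 0.524, -0.304,  0.123]), 0.63)]
mill [(array([0.465, 0.294, 0.104]), 0.95)]
spice_jar [(array([ 0.516, -0.117,  0.098]), 0.91)]
bowl [(array([ 0.789, -0.141,  0.021]), 0.61)]
side 45.44525290207466 252.09584854579015 195.71484345965666 [[-0.878, -0.478, 0.001], [-0.295, 0.54, -0.788], [0.376, -0.693, -0.615]] [0.557 0.263 0.833]
cup [(array([0.457, 0.112, 0.059]), 0.87)]
grinder [(array([0.455, 0.113, 0.063]), 0.42)]
drive_top [(array([ 0.524, -0.295,  0.131]), 0.53)]
mill [(array([0.449, 0.317, 0.067]), 0.89)]
spice_jar [(array([ 0.51 , -0.102,  0.066]), 0.96)]
bowl [(array([ 0.797, -0.157,  0.029]), 0.58)]
```

View pics/top1.png

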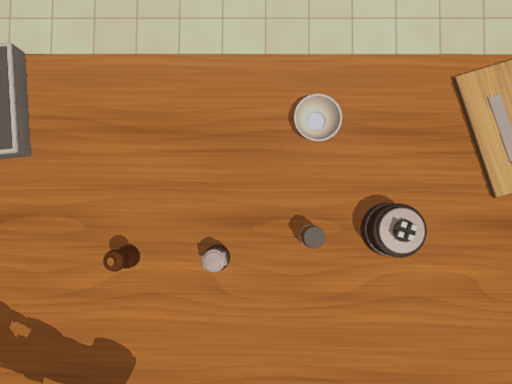

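View pics/side1.png

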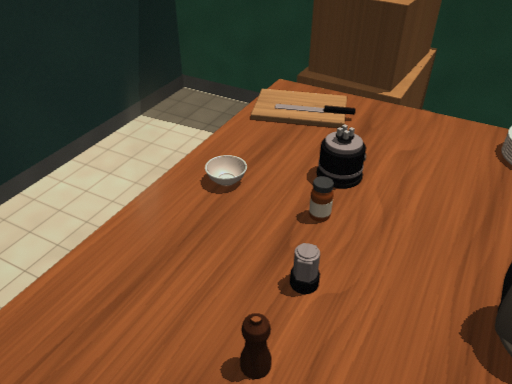

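The top picture shows the cup at (214,260), grinder drive at (404,231), jar at (313,237) and mill at (115,260). The side view agrees with this; the jar stands between cup and grinder.

```bash
cat >> h.py <<'E'
from scipy.spatial.transform import Rotation as Ro
def T_tool(s):
    T=np.eye(4); T[:3,:3]=Ro.from_euler('xyz',s["tool_rot"]).as_matrix(); T[:3,3]=s["tool_pos"]; return T
def camRt(s,p):
    if "hand_eye" in p:
        T=np.linalg.inv(T_tool(s)@np.array(p["hand_eye"])); return T[:3,:3],T[:3,3]
    return np.array(p["R"]),np.array(p["t"])
def foc(p): return p["img"].shape[0]/2/np.tan(np.radians(p["fovy"])/2)
def ray(s,p,u,v,z):
    R,t=camRt(s,p); c=-R.T@t; d=R.T@np.array([(u-p["cx"])/foc(p),(v-p["cy"])/foc(p),1]); return c+d*(z-c[2])/d[2]
def proj(s,p,X):
    R,t=camRt(s,p); x=R@X+t; return np.array([p["cx"],p["cy"]])+foc(p)*x[:2]/x[2]
def delta(s,X):  # shift in tool axes, cm
    return 100*Ro.from_euler('xyz',s["tool_rot"]).as_matrix().T@(np.array(X)-s["tool_pos"])
E
python3 - <<'E'
from h import *
s,p=pics("wrist"); print(np.round(p["hand_eye"],3).tolist(),p["fovy"],p["cx"],p["cy"])
s,p=pics("top")
print(p["fovy"],"cup",ray(s,p,214,260,.094),"drive",ray(s,p,404.5,230.5,.144),"jar",ray(s,p,313,237,.1))
for t in ["cup","drive_top","grinder"]:
    r=robot.trace(t,p)
    for a in r[:1]:
        m=a["pixels"]; v,u=np.nonzero(m); print(t,a["score"],m.sum(),u.mean(),v.mean(),u.min(),u.max(),v.min(),v.max())
print(delta(s,[.40,.10,.30]),delta(s,[.46,.10,.30]))
a=cv2.resize(p["img"][240:280,194:234],(400,400),interpolation=cv2.INTER_CUBIC);b=cv2.resize(p["img"][211:251,384:424],(400,400),interpolation=cv2.INTER_CUBIC)
cv2.imwrite("pics/crop.png",np.hstack([a,b])[:,:,::-1])
E
```

```text
[[0.0, -0.964, -0.267, 0.073], [1.0, -0.0, 0.0, 0.0], [-0.0, -0.267, 0.964, -0.159], [0.0, 0.0, 0.0, 1.0]] 60.138481483471665 248.1781067678746 193.48918639181665
48.107245432809414 cup [0.46419319 0.09063124 0.094     ] drive [ 0.53220734 -0.29892457  0.144     ] jar [ 0.51553306 -0.12031543  0.1       ]
cup 0.86 593 215.2681281618887 258.75379426644184 202 229 246 272
drive_top 0.88 411 403.7153284671533 230.48418491484185 393 415 220 242
grinder 0.71 670 121.95074626865672 257.84179104477613 103 139 245 271
[-35.70420893 -31.87966867  -7.3278717 ] [-41.47253682 -30.22848934  -7.32746555]
```

View pics/crop.png

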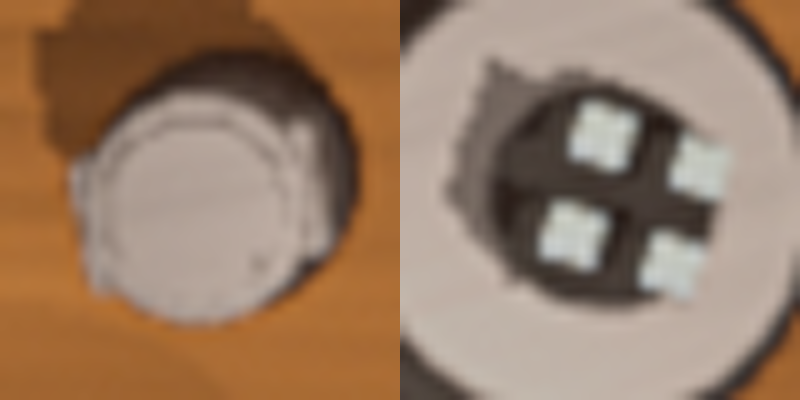

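The crop shows the flat panels of the cup (left half) with their normal about 10.5° up from image right. In the right half, the drive cross is turned about 16.5° clockwise, centred near top-picture pixel (407,230.5).

Call:
{"fn": "apply_moves", "kwargs": {"motion": "100 -4.2 -3.1 0.27 0 0 0;100 -4.2 -3.1 0.27 0 0 0;100 -4.2 -3.1 0.27 0 0 0;100 -4.2 -3.1 0.27 0 0 0;100 -4.2 -3.1 0.27 0 0 0;100 -4.2 -3.1 0.27 0 0 0;100 -4.2 -3.1 0.27 0 0 0;100 -4.2 -3.1 0.27 0 0 0;100 -4.2 -3.1 0.27 0 0 0;100 -4.2 -3.1 0.27 0 0 0;100 0 0 0 0 0 -0.154;100 0 0 0 0 0 -0.154;100 0 0 0 0 0 -0.154;100 0 0 0 0 0 0;100 0 0 0 0 0 0"}}

```text
time: 2.82
tool_pos: [0.4629, 0.0912, 0.1998]
tool_rot: [3.142, 0.0, -2.961]
contact_force: [0.3, -0.3, 0.4]
opening: 0.0915
grip_force: 0.0
```

Run:
```python
from h import *
s,p=pics("wrist"); print(s["tool_pos"],s["tool_rot"])
for a in robot.search_frame("cup",p)[:2]: print(a)
for a in robot.trace("cup",p)[:1]:
    v,u=np.nonzero(a["pixels"]); print(a["score"],u.min(),u.max(),v.min(),v.max())
print("TCP axis @z.094",proj(s,p,np.array([*s["tool_pos"][:2],.094])))
cv2.imwrite("pics/w1.png",p["img"][:,:,::-1])
```

```text
[0.46293684 0.0911679  0.19976076] [ 3.14151248e+00  1.28438366e-04 -2.96128552e+00]
{'centre': [0.4545, 0.0946, 0.092], 'score': 0.85}
0.67 221 284 143 217
TCP axis @z.094 [247.13856941 192.74120186]
```

View pics/w1.png

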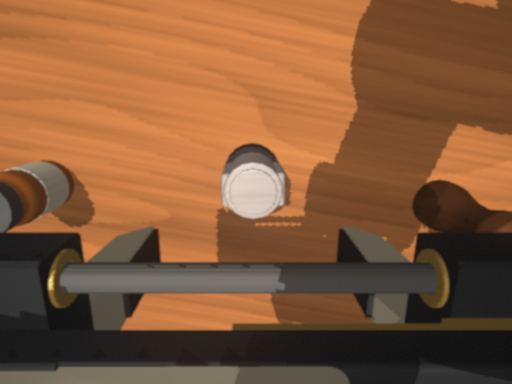

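The cup's lid is near (252.5,190), with the fingers left and right of it and the jar and mill out of the way. I'll check the panel angle in a crop.

Run:
```python
from h import *
s,p=pics("wrist")
X=ray(s,p,252.5,190,.094); print(X,delta(s,[*X[:2],.2]))
print("axis proj of X at z=.087,.05", proj(s,p,np.array([*X[:2],.087])))
cv2.imwrite("pics/w2.png",cv2.resize(p["img"][138:228,202:302],None,fx=6,fy=6,interpolation=cv2.INTER_CUBIC)[:,:,::-1])
```

```text
[0.45982248 0.09513421 0.094     ] [ 0.23475706  0.44297126 -0.02452375]
axis proj of X at z=.087,.05 [252.39284722 187.87270748]
```

View pics/w2.png

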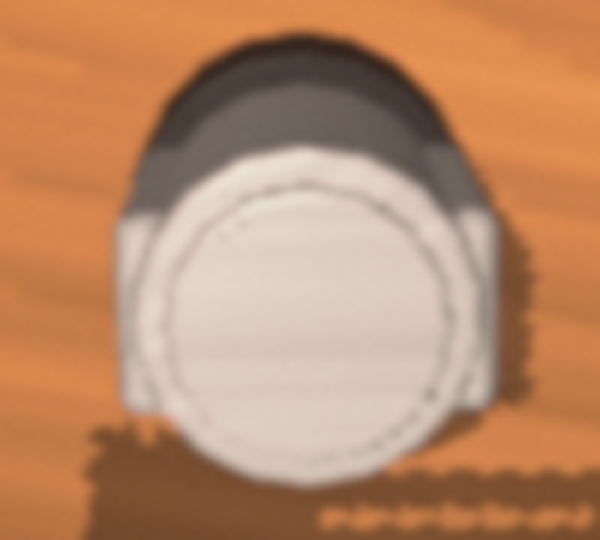

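Call:
{"fn": "apply_moves", "kwargs": {"motion": "100 0.1 0.44 0 0 0 0;100 0 0 3 0 0 0;100 0 0 4 0 0 0;100 0 0 4 0 0 0;100 0 0 3 0 0 0;100 0 0 1.9 0 0 0;100 0 0 0 0 0 0;0 0 0 0 0 0 0;0 0 0 0 0 0 0;0 0 0 0 0 0 0;0 0 0 0 0 0 0;0 0 0 0 0 0 0;0 0 0 0 0 0 0;0 0 0 0 0 0 0", "force": 40}}

```text
time: 4.78
tool_pos: [0.4613, 0.0953, 0.041]
tool_rot: [-3.142, 0.001, -2.958]
contact_force: [-0.6, -1.1, 5.7]
opening: 0.0541
grip_force: 39.9
```

Call:
{"fn": "apply_moves", "kwargs": {"motion": "0 0 0 -2 0 0 0;0 0 0 -4 0 0 0;0 0 0 -5 0 0 0;0 0 0 -5 0 0 0;0 0 0 -4.9 0 0 0;0 -0.82 -4.63 0 0 0 0;0 -0.82 -4.63 0 0 0 0;0 -0.82 -4.63 0 0 0 0;0 -0.82 -4.63 0 0 0 0;0 -0.82 -4.63 0 0 0 0;0 -0.82 -4.63 0 0 0 0;0 -0.82 -4.63 0 0 0 0;0 -0.82 -4.63 0 0 0 0;0 -0.82 -4.63 0 0 0 0;0 0 0 0 0 0 0.114;0 0 0 0 0 0 0.113;0 0 0 0 0 0 0;0 0 0 0 0 0 0"}}

```text
time: 7.02
tool_pos: [0.6095, -0.3007, 0.2491]
tool_rot: [3.141, -0.001, 3.1]
contact_force: [-0.2, -0.7, -1.8]
opening: 0.0538
grip_force: 39.9
```

Run:
```python
from h import *
s,p=pics("wrist"); print(s["tool_pos"],s["tool_rot"],s["contact_force"])
for a in robot.search_frame("drive_top",p)[:2]: print(a, proj(s,p,np.array(a["centre"])))
for X in ([.529,-.3007,.144],[.532,-.3044,.144]): print(proj(s,p,np.array(X)))
cv2.imwrite("pics/w3.png",p["img"][:,:,::-1])
```

```text
[ 0.60949074 -0.30074039  0.24905479] [ 3.14089832e+00 -9.93433411e-04  3.10020132e+00] [-0.23689219 -0.652354   -1.75303742]
{'centre': [0.5319, -0.3053, 0.1221], 'score': 0.8} [237.89730667  96.08894142]
[242.91966883  91.36415316]
[238.25518133  95.68113058]
```

View pics/w3.png

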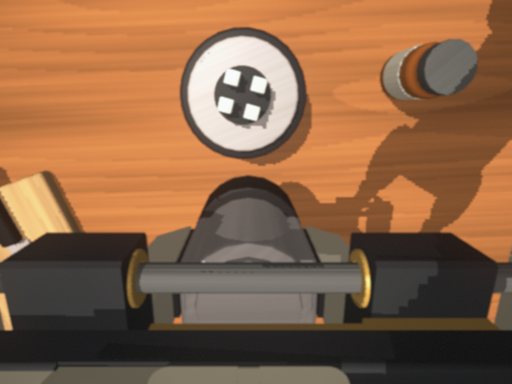

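The drive cross is in clear view near (242,94), with its four white blocks at about (232,77), (259,84), (226,105) and (252,112). The cup is held below the centre of the picture.

Run:
```python
from h import *
s,p=pics("wrist"); y=T_tool(s)[:3,1]
roi=p["img"][60:130,205:280]; g=roi.min(2)
c0=np.array([242,94.])
for th in (215,225,235):
    n,l,st,ce=cv2.connectedComponentsWithStats((g>th).astype(np.uint8))
    print(th,[(st[i,4],ce[i].round(1).tolist()) for i in range(1,n) if st[i,4]>30])
# fit model: 4 blocks of 11 mm at +-10.5 mm
th=225; m=(g>th)
n,l,st,ce=cv2.connectedComponentsWithStats(m.astype(np.uint8))
k=[i for i in np.argsort(-st[1:,4])[:4]+1]
W=np.array([ray(s,p,*(ce[i]+[205,60]),.144) for i in k]); c=W.mean(0)
a=np.degrees(np.arctan2(W[:,1]-c[1],W[:,0]-c[0]))
print(W,c,np.hypot(*(W-c)[:,:2].T),"slot angle mod90",(a-45)%90,"tooly",np.degrees(np.arctan2(y[1],y[0])))
```

```text
215 [(np.int32(1810), [19.4, 28.8]), (np.int32(97), [67.7, 14.7]), (np.int32(182), [53.4, 24.0]), (np.int32(171), [46.1, 51.6])]
225 [(np.int32(890), [14.6, 14.9]), (np.int32(172), [53.4, 23.9]), (np.int32(166), [19.7, 44.3]), (np.int32(159), [46.1, 51.5]), (np.int32(48), [4.2, 50.8]), (np.int32(40), [5.7, 57.0])]
235 [(np.int32(147), [6.1, 5.0]), (np.int32(162), [26.4, 16.3]), (np.int32(65), [5.8, 19.9]), (np.int32(154), [53.2, 23.9]), (np.int32(150), [19.6, 44.3]), (np.int32(142), [46.0, 51.5])]
[[ 0.51659685 -0.31770851  0.144     ]
 [ 0.52425966 -0.28877946  0.144     ]
 [ 0.53808543 -0.31514415  0.144     ]
 [ 0.54433445 -0.29512378  0.144     ]] [ 0.5308191  -0.30418898  0.144     ] [0.0196227  0.01674752 0.01314593 0.01627398] slot angle mod90 [88.54898204 68.05821605 78.55548132 78.85108171] tooly 87.58215725394317
```

Run:
```python
from h import *
s,p=pics("wrist"); T=T_tool(s); y=T[:3,1]
W=np.array([ray(s,p,205+a,60+b,.144) for a,b in [(26.4,16.3),(53.2,23.9),(19.6,44.3),(46,51.5)]]); c=W.mean(0)
a=np.degrees(np.arctan2(W[:,1]-c[1],W[:,0]-c[0]))
print(c,np.hypot(*(W-c)[:,:2].T),"slots",(a-45)%90,"tooly",np.degrees(np.arctan2(y[1],y[0])), "delta",delta(s,c))
# predicted outline of held skirt (top rim z=+30mm and bottom rim) : TCP is 41 mm above underside
for h in (0,.03):
    q=np.array([proj(s,p,(T@[.03*np.cos(t),.03*np.sin(t),.041-h,1])[:3]) for t in np.linspace(0,6.283,73)])
    print(h,q.min(0),q.max(0))
for r in (180,185,190,195,200): 
    g=p["img"][r].mean(1); print(r,g[180:320:3].astype(int).tolist())
print(p["img"][165:200,250].mean(1).astype(int).tolist())
```

```text
[ 0.53119289 -0.30209695  0.144     ] [0.01486018 0.01485225 0.01491023 0.01485896] slots [72.38418518 72.67695142 72.68092062 72.60774095] tooly 87.56384339211306 delta [ 7.82928335 -0.46176974 10.56673266]
0 [200.25370698 173.85262637] [294.16068063 262.48820599]
0.03 [192.696974   185.78323036] [301.44700237 286.83661438]
180 [137, 136, 136, 135, 136, 135, 134, 135, 134, 135, 135, 135, 135, 135, 136, 123, 82, 43, 39, 39, 38, 38, 36, 38, 38, 35, 36, 35, 35, 58, 112, 139, 141, 140, 141, 140, 142, 142, 143, 144, 145, 145, 145, 147, 146, 146, 147]
185 [138, 140, 140, 141, 140, 142, 142, 141, 142, 143, 143, 144, 143, 89, 40, 39, 38, 37, 37, 38, 37, 37, 34, 36, 36, 34, 33, 33, 32, 33, 33, 31, 50, 96, 85, 86, 84, 85, 84, 85, 84, 99, 119, 137, 138, 139, 138]
190 [137, 138, 139, 139, 140, 141, 142, 142, 142, 145, 144, 113, 40, 38, 37, 36, 44, 61, 71, 69, 69, 66, 63, 61, 59, 59, 58, 53, 52, 39, 33, 30, 31, 32, 49, 86, 89, 89, 88, 88, 88, 88, 88, 100, 137, 144, 144]
195 [145, 146, 147, 146, 147, 148, 149, 149, 149, 146, 60, 38, 38, 48, 68, 69, 59, 59, 57, 58, 58, 57, 57, 56, 56, 54, 55, 54, 54, 55, 51, 49, 41, 32, 30, 30, 74, 95, 92, 93, 92, 93, 92, 94, 93, 124, 150]
200 [151, 151, 151, 152, 152, 151, 151, 152, 150, 79, 38, 55, 60, 59, 59, 58, 59, 76, 90, 97, 100, 101, 100, 99, 98, 94, 89, 85, 75, 57, 53, 51, 51, 51, 44, 30, 30, 77, 87, 86, 87, 87, 88, 90, 89, 88, 112]
[147, 148, 147, 145, 143, 139, 137, 137, 136, 126, 97, 59, 40, 38, 37, 37, 36, 36, 35, 35, 35, 34, 47, 61, 65, 61, 57, 57, 57, 56, 57, 56, 68, 85, 97]
```

Call:
{"fn": "apply_moves", "kwargs": {"motion": "0 2.6 -0.53 0 0 0 0;0 2.6 0 0 0 0 0;0 2.68 0 0 0 0 0;0 0 0 2 0 0 0;0 0 0 2 0 0 0;0 0 0 1.5 0 0 0;0 0 0 0.5 0 0 0;0 0 0 0 0 0 0;0 0 0 0 0 0 0"}}

```text
time: 8.35
tool_pos: [0.5311, -0.3031, 0.1905]
tool_rot: [-3.141, 0.001, 3.098]
contact_force: [-0.2, 0.1, -2.8]
opening: 0.0536
grip_force: 39.9
```

Run:
```python
from h import *
s,p=pics("side"); print(s["tool_pos"],s["contact_force"],s["torque"],delta(s,[.53119,-.3021,.19]))
cv2.imwrite("pics/s2.png",cv2.resize(p["img"][90:200,280:410],None,fx=5,fy=5,interpolation=cv2.INTER_CUBIC)[:,:,::-1])
```

```text
[ 0.53108403 -0.30306914  0.19045031] [-0.17916782  0.06225392 -2.84944003] [ 0.02634056  0.0017665  -0.04254215] [-0.00629967  0.09731651  0.04496916]
```

View pics/s2.png

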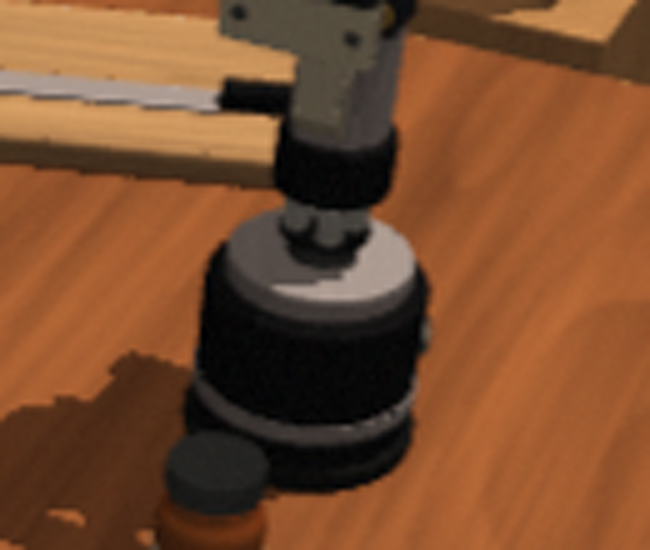

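The side crop shows the skirt (centre x≈337) over the drive (x≈328). That is about what perspective predicts for good alignment.

Call:
{"fn": "apply_moves", "kwargs": {"motion": "0 0 0 0.3 0 0 0;0 0 0 0.3 0 0 0;0 0 0 0.2 0 0 0;0 0 0 0.2 0 0 0;0 0 0 0.1 0 0 0;0 0 0 0 0 0 0;0 0 0 0 0 0 0"}}

```text
time: 9.28
tool_pos: [0.5307, -0.3029, 0.1788]
tool_rot: [-3.142, 0.0, 3.098]
contact_force: [-0.8, -0.5, -2.7]
opening: 0.0539
grip_force: 39.9
```

Call:
{"fn": "apply_moves", "kwargs": {"motion": "0 0 0 0.2 0 0 0;0 0 0 0.2 0 0 0;0 0 0 0 0 0 0;0 0 0 0 0 0 0"}}

```text
time: 9.78
tool_pos: [0.5307, -0.3029, 0.1746]
tool_rot: [3.141, -0.0, 3.098]
contact_force: [1.1, -0.7, -3.1]
opening: 0.0539
grip_force: 39.9
```

Call:
{"fn": "apply_moves", "kwargs": {"motion": "0 0 0 0.1 0 0 0;0 0 0 0.1 0 0 0;0 0 0 0 0 0 0;0 0 0 0 0 0 0"}}

```text
time: 10.28
tool_pos: [0.5308, -0.3029, 0.1732]
tool_rot: [-3.141, 0.001, 3.098]
contact_force: [-0.6, 0.4, 2.9]
opening: 0.0534
grip_force: 39.9
```

Contact came at the expected height, so the pin is in and the dogs rest on the block under a light push. Now I'll turn the cup.

Call:
{"fn": "apply_moves", "kwargs": {"motion": "0 0 0 0.05 0 0 0;0 0 0 0 0 0 0.05;0 0 0 0 0 0 0.05;0 0 0 0 0 0 0.05;0 0 0 0 0 0 0.05;0 0 0 0 0 0 0.06;0 0 0 0 0 0 0;0 0 0 0 0 0 0"}}

```text
time: 11.28
tool_pos: [0.5305, -0.3028, 0.1716]
tool_rot: [3.141, -0.001, 2.839]
contact_force: [0.9, -0.3, -2.1]
opening: 0.0537
grip_force: 39.9
```

Call:
{"fn": "apply_moves", "kwargs": {"motion": "0 0 0 0.2 0 0 0;0 0 0 0.2 0 0 0;0 0 0 0.15 0 0 0;0 0 0 0 0 0 0;0 0 0 0 0 0 0"}}

```text
time: 11.9
tool_pos: [0.5307, -0.3029, 0.1667]
tool_rot: [3.142, 0.0, 2.838]
contact_force: [-0.8, 0.0, -2.4]
opening: 0.0541
grip_force: 39.9
```

Call:
{"fn": "apply_moves", "kwargs": {"motion": "0 0 0 0.1 0 0 0;0 0 0 0.1 0 0 0;0 0 0 0.1 0 0 0;0 0 0 0 0 0 0;0 0 0 0 0 0 0"}}

```text
time: 12.52
tool_pos: [0.5307, -0.3029, 0.164]
tool_rot: [-3.142, 0.0, 2.838]
contact_force: [-1.3, 0.6, 2.3]
opening: 0.0539
grip_force: 39.9
```

Call:
{"fn": "apply_moves", "kwargs": {"motion": "0 0 0 0.2 0 0 0;0 0 0 0.2 0 0 0;0 0 0 0.2 0 0 0;0 0 0 0.2 0 0 0;0 0 0 0.1 0 0 0;0 0 0 0 0 0 0;0 0 0 0 0 0 0"}}

```text
time: 13.4
tool_pos: [0.5308, -0.3029, 0.1553]
tool_rot: [-3.141, 0.001, 2.838]
contact_force: [-2.7, 1.7, 7.3]
opening: 0.0538
grip_force: 39.9
```

Call:
{"fn": "apply_moves", "kwargs": {"motion": "0 0 0 0.1 0 0 0;0 0 0 0.05 0 0 0;0 0 0 0 0 0 0;0 0 0 0 0 0 0"}}

```text
time: 13.9
tool_pos: [0.5308, -0.3029, 0.154]
tool_rot: [-3.141, 0.001, 2.838]
contact_force: [-3.5, 2.6, 8.5]
opening: 0.0537
grip_force: 39.9
```

Call:
{"fn": "apply_moves", "kwargs": {"motion": "0 0 0 0.05 0 0 0;0 0 0 0 0 0 0;0 0 0 0 0 0 0", "force": 55}}

```text
time: 14.28
tool_pos: [0.5308, -0.3029, 0.154]
tool_rot: [-3.141, 0.001, 2.838]
contact_force: [-2.4, 2.2, 10.2]
opening: 0.0537
grip_force: 54.9
```

Call:
{"fn": "apply_moves", "kwargs": {"motion": "0 0 0 0.05 0 0 0;0 0 0 0 0 0 0;0 0 0 0 0 0 0"}}

```text
time: 14.65
tool_pos: [0.5309, -0.3029, 0.154]
tool_rot: [-3.141, 0.002, 2.838]
contact_force: [-3.2, 2.7, 13.9]
opening: 0.0538
grip_force: 54.9
```

Call:
{"fn": "apply_moves", "kwargs": {"motion": "0 0 0 0.05 0 0 0;0 0 0 0 0 0 0;0 0 0 0 0 0 0;0 0 0 0 0 0 0"}}

```text
time: 15.15
tool_pos: [0.5309, -0.3029, 0.1539]
tool_rot: [-3.141, 0.002, 2.838]
contact_force: [-3.9, 3.1, 16.3]
opening: 0.0538
grip_force: 54.9
```

Run:
```python
from h import *
s,p=pics("side"); print(s["tool_pos"],s["contact_force"],s["torque"])
cv2.imwrite("pics/s3.png",cv2.resize(p["img"][90:200,280:410],None,fx=5,fy=5,interpolation=cv2.INTER_CUBIC)[:,:,::-1])
```

```text
[ 0.53089009 -0.30292101  0.15388989] [-3.94229052  3.0875442  16.32729299] [0.78771654 0.99411195 0.0372997 ]
```

View pics/s3.png

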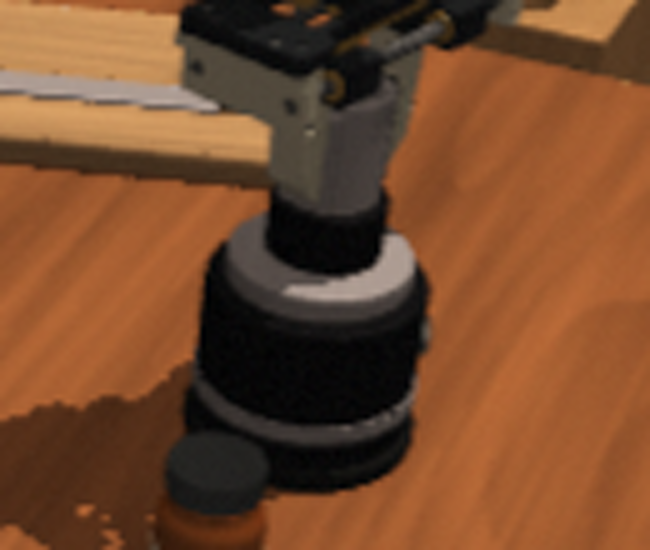

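The crop shows the cup down near the grinder's top plate, upright, gripped and held against the stop, with the jar where it was.

```bash
python3 -c "
from cell import robot; print(robot.hand_in())"
```

```text
the job is handed in; nothing more can be done
None
```

The cup is meshed and home on the drive, pressed to the bottom stop with about 16 N and still gripped; the job was handed in at about 15 s, and no verdict came back.

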